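Put away the analyser's bottles, vials and cuvette strip

ROBOT

A 6-joint arm with a two-finger parallel gripper is mounted at the origin on the work surface. World frame = base frame: x ahead of the robot, y to its left, z up, the work surface at z = 0. Lengths are in m, angles in rad, forces in N, time in s.
With the tool pointing down it reaches from about 0.35 to 0.875 m from the base axis. Payload 4.2 kg.
Tool frame: the origin (TCP) lies on the centre line of the jaws, within the pads' length; the fingertips stand 19 mm ahead of it and the grasp point (between the pads) is the TCP; z points along the fingers, y is the line along which they close (so a half turn about z gives the same grasp; the last joint's range is limited). The gripper opens to 85 mm and grips with 20 to 120 N. Pads are 22 mm wide; open, the fingers measure 114 mm over their backs; the gripper's body (76 mm by 85 mm) begins 54 mm behind the grasp point. The pads swing forward as they close: fully open they stand 13 mm farther back than shut.
Start: joints at [-0.989, 0.385, 0.008, 0, -1.194, -0.259], TCP at [0.198, -0.593, 0.25] pointing down, gripper open.
Joint ranges: [-3.14, 3.14], [-1.21, 2.06], [-1.07, 1.41], [-3.16, 2.05], [-2.99, -0.16], [-3.1, 3.1]. Speed limits (rad/s): [2.79, 2.79, 3.14, 3.14, 3.14, 3.14].

INTERFACE

Orientations are given as a unit quaternion [x, y, z, w].
In Python, from workcell import r gives the robot as it stands.
- The arm moves only by the tool drive_tool, never from a script. Its arguments are lists of equal length, an entry for each row: "travel": the shift along the world's x, y, z in mm, a list of three; "angular": the turn, a rotation vector about the world's x, y, z in rad, a list of three; "jaw": the closure, from -1 (fully open) to 1 (shut). In form: {"travel": [[x, y, z], ...], "angular": [[rx, ry, rz], ...], "jaw": [jaw, ...]}. A call has 1 to 20 rows; each row shifts and turns the commanded pose from where the row before left it; what a row does not reach is not made up. A row lasts 1/10 s, in which the tool goes at most 50 mm and 8.59 degrees, less where a joint would pass 70% of its speed; a pose out of reach is approached as far as the arm can. A call with a gripper value outside its range is refused whole. The fingers move at their own pace and stop on an object; the grip force is fixed at half the most. Time passes only in rows, so rows that do not move let the fingers close. It gives the time, the measured TCP pose, the force, the opening and the grip force at its end, in the units of the state.
- r.read_state(): the state, without advancing time (a new reading comes with each control period).
- r.camera(name): name is "side" or "top"; returns a dict with "image" (420x560x3 uint8, red, green, blue), "fx", "fy", "cx", "cy" (pixels), "R" (3x3) and "t" (3): a world point X has camera coordinates R X + t. Camera axes: x right, y down, z forward; pixel columns grow to the right and rows downward; lengths in m; the calibration is good to about 2 mm. A picture is of the moment at which its call begins. There is no depth.
- r.sign_off(): hands the job in; it is judged then, once.
Trained networks look in the newest picture that a camera, given by its name, has taken for a name from the list of things; names that differ only in an ending like _2 or _b are one class to them, and where a whole thing is asked for, a point or a joint stands for the part that bears it (a point fixed in the world has none). Each returns a list of dicts, best first, with "p" (0 to 1); they miss things now and then, are a little off and sometimes report something else, mostly with a low value. They report only what shows in the picture. A call takes as long as a camera call. They do not tell look-alikes from the thing itself.
- r.spot_in(thing, camera): "uv" ([column, row] in pixels, amid what is visible of it).
- r.spot_point(thing, camera): "uv" ([column, row] in pixels: a listed point, or the origin of a listed thing).
The state is a dict: "clock": time; "joints": joint angles; "joint_velocities": joint speeds; "tau": joint torques, N m; "eef_pos": TCP position; "tcp_rot": TCP orientation; "wrist_force": force on the tool from outside, world axes, zero at the start; "torque": the same for the moment, N m; "width": finger opening in m; "gripper_force": force on a finger pad.
Only numpy, scipy, OpenCV 4.12 (cv2) and the standard library are available. Lean on these libraries where they do the work, as an engineer would, in place of code of your own. Each camera call takes 0.05 s, during which the arm holds its last target. There are 200 camera calls.

TASK

Clear up after the analyser run: stand the two rectangular reagent bottles in the big tray with two bays, the two small round vials in the short tray with two square bays, one to a bay, and put the cuvette strip in the long undivided tray with its openings up. Everything must stand upright on the floor of its tray; put each thing down gently, do not drop or throw it. Leave the thermometer and the calculator where they are.

Things in the scene. Friction and masses are not known exactly. Their poses are not given: they have to be found in the camera images.
- bottle_a: rectangular white plastic reagent bottle with a grey round cap, standing upright, loose, about 100 to 200 g. Body 34 mm along its x, 56 mm along its y, 62 mm high, straight-sided; neck and 30 mm wide cap in the middle on top, 85 mm high in all. Origin: centre of the underside; z up. The two bottles are alike and interchangeable.
- bottle_b: rectangular white plastic reagent bottle with a grey round cap, standing upright, loose, about 100 to 200 g. Body 34 mm along its x, 56 mm along its y, 62 mm high, straight-sided; neck and 30 mm wide cap in the middle on top, 85 mm high in all. Origin: centre of the underside; z up. The two bottles are alike and interchangeable.
- vial_a: small round amber glass calibrator vial with a crimped aluminium cap and a paper band, standing upright, loose, about 30 to 65 g. Body 28 mm diameter and 34 mm high, then a neck and a 23 mm wide cap, 48 mm high in all. Origin: centre of the underside; z up. The two vials are alike and interchangeable.
- vial_b: small round amber glass calibrator vial with a crimped aluminium cap and a paper band, standing upright, loose, about 30 to 65 g. Body 28 mm diameter and 34 mm high, then a neck and a 23 mm wide cap, 48 mm high in all. Origin: centre of the underside; z up. The two vials are alike and interchangeable.
- cuvette_strip: cuvette strip: a straight row of eight frosted square cuvettes moulded in one piece, loose, about 25 to 50 g, standing on its flat base with the eight square openings upwards. 16 mm wide along its x, 110 mm long along its y, 34 mm high, solid-sided to grip. Origin: centre of the underside; z up.
- bottle_tray: bottle tray, the largest: Blue plastic, fixed to the bench; walls, floor and any divider 4 mm thick (inner floor 4 mm above the bench). Origin: centre of the underside, long side along its y, z up. Outside 66 mm (x) by 172 mm (y), rim 20 mm high. A divider makes two bays, each 58 (x) by 80 mm (y) inside, centred at x = 0, y = +42 and -42 mm. Bottles stand with their long side along the tray's.
- vial_tray: vial tray, the shortest: Blue plastic, fixed to the bench; walls, floor and any divider 4 mm thick (inner floor 4 mm above the bench). Origin: centre of the underside, long side along its y, z up. Outside 58 mm (x) by 112 mm (y), rim 15 mm high. A divider across the middle makes two square bays, each 50 mm by 50 mm inside, centred at x = 0, y = +27 mm and y = -27 mm.
- strip_tray: strip tray, long and narrow without a divider: Blue plastic, fixed to the bench; walls, floor and any divider 4 mm thick (inner floor 4 mm above the bench). Origin: centre of the underside, long side along its y, z up. Outside 52 mm (x) by 146 mm (y), rim 12 mm high; one bay 44 mm (x) by 138 mm (y) inside.
- thermometer: bystander: white digital room thermometer standing on the bench, loose, 22 mm (x) by 78 mm (y), 72 mm high. Origin: centre of the underside.
- calculator: bystander: grey pocket calculator lying flat, loose, 130 mm (x) by 78 mm (y), 14 mm thick. Origin: centre of the underside.
Mind the look-alikes: they are no part of the job. What is shaped like the vial_a but black or purple is not meant.

How it is judged:
At the end, for the whole second after the job is handed in: One bottle per bottle-tray bay (centre within 15 mm of the bay centre across the tray, 24 mm along it), one vial per vial-tray bay (14 mm), the strip in the strip tray (16 mm across, 17 mm along); all upright within 7 degrees, undersides less than 5 mm above the tray floors, at rest ((((x of bottle_a in the frame of bottle_tray between -0.015 and 0.015 m and y of bottle_a in the frame of bottle_tray between 0.018 and 0.066 m and z of bottle_a in the frame of bottle_tray below 0.009 m and angle between bottle_a's own z axis and vertical below 0.12 rad) and (x of bottle_b in the frame of bottle_tray between -0.015 and 0.015 m and y of bottle_b in the frame of bottle_tray between -0.066 and -0.018 m and z of bottle_b in the frame of bottle_tray below 0.009 m and angle between bottle_b's own z axis and vertical below 0.12 rad)) or ((x of bottle_a in the frame of bottle_tray between -0.015 and 0.015 m and y of bottle_a in the frame of bottle_tray between -0.066 and -0.018 m and z of bottle_a in the frame of bottle_tray below 0.009 m and angle between bottle_a's own z axis and vertical below 0.12 rad) and (x of bottle_b in the frame of bottle_tray between -0.015 and 0.015 m and y of bottle_b in the frame of bottle_tray between 0.018 and 0.066 m and z of bottle_b in the frame of bottle_tray below 0.009 m and angle between bottle_b's own z axis and vertical below 0.12 rad))) and (((x of vial_a in the frame of vial_tray between -0.014 and 0.014 m and y of vial_a in the frame of vial_tray between 0.013 and 0.041 m and z of vial_a in the frame of vial_tray below 0.009 m and angle between vial_a's own z axis and vertical below 0.12 rad) and (x of vial_b in the frame of vial_tray between -0.014 and 0.014 m and y of vial_b in the frame of vial_tray between -0.041 and -0.013 m and z of vial_b in the frame of vial_tray below 0.009 m and angle between vial_b's own z axis and vertical below 0.12 rad)) or ((x of vial_a in the frame of vial_tray between -0.014 and 0.014 m and y of vial_a in the frame of vial_tray between -0.041 and -0.013 m and z of vial_a in the frame of vial_tray below 0.009 m and angle between vial_a's own z axis and vertical below 0.12 rad) and (x of vial_b in the frame of vial_tray between -0.014 and 0.014 m and y of vial_b in the frame of vial_tray between 0.013 and 0.041 m and z of vial_b in the frame of vial_tray below 0.009 m and angle between vial_b's own z axis and vertical below 0.12 rad))) and x of cuvette_strip in the frame of strip_tray between -0.016 and 0.016 m and y of cuvette_strip in the frame of strip_tray between -0.017 and 0.017 m and z of cuvette_strip in the frame of strip_tray below 0.009 m and angle between cuvette_strip's own z axis and vertical below 0.12 rad and linear speed of each of bottle_a, bottle_b, vial_a, vial_b, cuvette_strip below 0.02 m/s and angular speed of each of bottle_a, bottle_b, vial_a, vial_b, cuvette_strip below 0.2 rad/s); the robot touches nothing.
It fails at once if the thermometer or the calculator is shifted by more than 20 mm (distance of any of thermometer, calculator from where it was at the start of the episode above 0.02 m).
It fails at once if a bottle, vial or the strip is dropped or thrown (moves faster than 0.6 m/s while the fingers do not touch it: a fall of about 18 mm) ((contact force between the fingers and bottle_a below 0.05 N and linear speed of bottle_a above 0.6 m/s) or (contact force between the fingers and bottle_b below 0.05 N and linear speed of bottle_b above 0.6 m/s) or (contact force between the fingers and vial_a below 0.05 N and linear speed of vial_a above 0.6 m/s) or (contact force between the fingers and vial_b below 0.05 N and linear speed of vial_b above 0.6 m/s) or (contact force between the fingers and cuvette_strip below 0.05 N and linear speed of cuvette_strip above 0.6 m/s)).
It also fails if it takes over 125 s, if anything falls off the work surface, if the arm or the gripper's body presses on something with over 40 N, if the wrist force passes 120 N, or if a joint passes its speed limit or range.

## Working session

There is one attempt and no reset: what is moved stays moved. The work goes in short steps, Python scripts to look and compute and a tool call to move; the robot and the scene stay as the last step left them, time stands still between calls to the robot, and variables do not carry over. Pictures are saved under pics/ and viewed, at most 14 in all, crops included, and the job is handed in when it is done.

Besides the shell and the picture viewer there is one more tool, called after ">>>" as a command line: name --argument value ..., lists and objects as JSON in quotes. drive_tool: Moves the arm, as the interface text tells. Its arguments: {"type":"object","properties":{"travel":{"type":"array","items":{"type":"array","items":{"type":"number"}}},"angular":{"type":"array","items":{"type":"array","items":{"type":"number"}}},"jaw":{"type":"array","items":{"type":"number"}}},"required":["travel","angular","jaw"]}

```bash
ls; mkdir -p pics; python3 - <<'E'
from workcell import r
import cv2,numpy as np
for c in("top","side"):
    d=r.camera(c); cv2.imwrite(f"pics/{c}0.png",cv2.resize(d["image"][:,:,::-1],(784,588)))
    print(c,d["fx"],d["fy"],d["cx"],d["cy"],np.round(d["R"],4).tolist(),np.round(d["t"],4).tolist())
    for n in("bottle_a","vial_a","cuvette_strip","bottle_tray","vial_tray","strip_tray","thermometer","calculator"):
        print(n,[(np.round(x["uv"]).tolist(),round(x["p"],2)) for x in r.spot_point(n,c)],[(np.round(x["uv"]).tolist(),round(x["p"],2)) for x in r.spot_in(n,c)])
print(r.read_state())
E
```

```text
pics
top 510.44534284096403 510.44534284096403 284.3874161565786 209.85613504581707 [[-0.0214, -0.9997, -0.0068], [-0.9955, 0.0219, -0.0926], [0.0927, 0.0048, -0.9957]] [0.0231, 0.4848, 1.4778]
bottle_a [([393.0, 257.0], 0.87), ([339.0, 230.0], 0.5), ([196.0, 260.0], 0.16)] [([397.0, 258.0], 0.74), ([345.0, 230.0], 0.51)]
vial_a [([291.0, 219.0], 0.61), ([233.0, 235.0], 0.58), ([314.0, 213.0], 0.56), ([272.0, 215.0], 0.55)] [([290.0, 218.0], 0.66), ([271.0, 216.0], 0.52), ([232.0, 236.0], 0.49)]
cuvette_strip [([197.0, 264.0], 0.74)] [([194.0, 263.0], 0.7), ([369.0, 164.0], 0.46)]
bottle_tray [([369.0, 166.0], 0.79)] [([371.0, 161.0], 0.96)]
vial_tray [([214.0, 163.0], 0.93), ([367.0, 163.0], 0.63)] [([214.0, 162.0], 0.89)]
strip_tray [([291.0, 170.0], 0.96)] [([293.0, 166.0], 0.65)]
thermometer [] [([442.0, 217.0], 0.83)]
calculator [([135.0, 204.0], 0.74)] [([137.0, 206.0], 0.97)]
side 412.7012237366658 412.7012237366658 279.93230116048613 212.34829627253922 [[-0.8579, -0.5137, -0.0091], [-0.3821, 0.6497, -0.6572], [0.3435, -0.5603, -0.7537]] [0.4396, 0.2082, 1.0055]
bottle_a [([33
[... 735 characters left out ...]
array([-9.89374603e-01,  3.84729605e-01,  7.90909401e-03, -2.03863826e-05,
       -1.19400184e+00, -2.58628195e-01]), 'joint_velocities': array([-4.56851944e-04, -1.21141485e-03,  1.75256339e-03, -1.09634844e-05,
       -7.21925084e-04, -5.45139156e-05]), 'tau': array([ 3.20541167e-04, -3.92086101e+01,  1.88616443e+01,  4.19058502e+00,
       -3.41589894e-04,  1.29451172e-05]), 'eef_pos': array([ 0.19830182, -0.59268871,  0.25029473]), 'tcp_rot': array([-1.60693273e-01,  9.87004393e-01,  1.57456296e-05,  3.34831410e-06]), 'wrist_force': array([-0.42665485, -0.25641914,  0.04007306]), 'torque': array([-0.01297675,  0.03729843,  0.02416159]), 'gripper_force': 0.0, 'width': 0.08545708205760726}
```

View pics/top0.png

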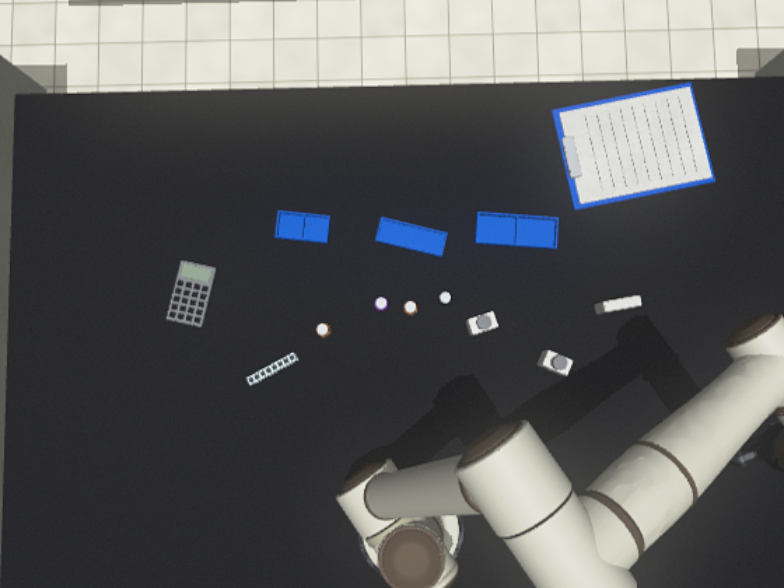

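View pics/side0.png

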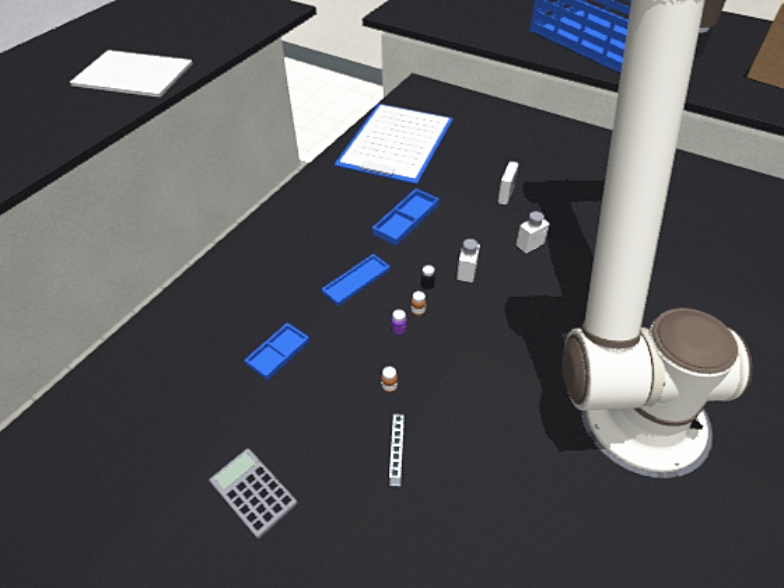

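The top view (display scale 1.4) shows the vial tray at (302,227), the strip tray at (411,237) and the bottle tray at (517,230). The bottles are at (482,323) and (556,362), and the strip is at (272,368). The amber vials are at (322,329) and (410,307); the purple (381,303) and black (445,297) look-alikes sit next to the second one. The side view agrees. Next I'll fit silhouettes in both views.

```bash
cat > fit.py <<'E'
import cv2,numpy as np
from scipy.optimize import minimize
from workcell import r
U=6
def box(a,b,z0,z1): return np.array([[sx*a/2,sy*b/2,z] for sx in(-1,1) for sy in(-1,1) for z in(z0,z1)])/1e3
def cyl(d,z0,z1):
    t=np.linspace(0,2*np.pi,32,endpoint=False)
    return np.vstack([np.c_[d/2*np.cos(t),d/2*np.sin(t),0*t+z] for z in(z0,z1)])/1e3
M={"bottle":np.vstack([box(34,56,0,62),cyl(30,62,85)]),"vial":np.vstack([cyl(28,0,34),cyl(23,34,48)]),
 "strip":box(16,110,0,34),"btray":box(66,172,0,20),"vtray":box(58,112,0,15),"stray":box(52,146,0,12),
 "therm":box(22,78,0,72),"calc":box(130,78,0,14)}
def proj(d,X):
    c=X@np.array(d["R"]).T+np.array(d["t"]); return np.c_[d["fx"]*c[:,0]/c[:,2]+d["cx"],d["fy"]*c[:,1]/c[:,2]+d["cy"]]
def tri(ds,uvs):
    P=[np.diag([1,1,1.])@np.array([[d["fx"],0,d["cx"]],[0,d["fy"],d["cy"]],[0,0,1]])@np.c_[d["R"],d["t"]] for d in ds]
    X=cv2.triangulatePoints(P[0],P[1],*[np.array(u,float).reshape(2,1) for u in uvs]);return (X[:3]/X[3]).ravel()
def mask(d,uv,blue,win=45,thr=75):
    u0,v0=int(uv[0])-win,int(uv[1])-win
    u0=max(u0,0);v0=max(v0,0)
    im=d["image"][v0:v0+2*win,u0:u0+2*win].astype(np.float32)
    im=cv2.resize(im,None,fx=U,fy=U,interpolation=cv2.INTER_CUBIC)
    m=((im[...,2]-im[...,0])>45) if blue else (im.max(2)>thr)
    n,l,s,c=cv2.connectedComponentsWithStats(m.astype(np.uint8))
    p=((np.array(uv)-[u0,v0]+.5)*U)
    ys,xs=np.nonzero(m); k=np.argmin((xs-p[0])**2+(ys-p[1])**2); lab=l[ys[k],xs[k]]
    pts=np.argwhere(l==lab)[:,::-1].astype(np.int32)
    h=cv2.convexHull(pts).astype(np.float32).reshape(-1,2)
    return (h+.5)/U-.5+[u0,v0]
def cost(p,X,ds,hs):
    c,s=np.cos(p[3]),np.sin(p[3]); Y=X@np.array([[c,s,0],[-s,c,0],[0,0,1]])+np.array(p[:3])
    e=0
    for d,h in zip(ds,hs):
        q=cv2.convexHull(proj(d,Y).astype(np.float32)).reshape(-1,2)
        A=cv2.contourArea(q);B=cv2.contourArea(h.astype(np.float32)); I=cv2.intersectConvexConvex(q,h.astype(np.float32))[0]
        e+=1-I/(A+B-I+1e-9)
    return e/len(ds)
def fit(kind,ds,uvs,yaws=None,**k):
    hs=[mask(d,u,"tray" in kind,**k) for d,u in zip(ds,uvs)]
    x0=tri(ds,[h.mean(0) for h in hs]) ; best=None
    for y in ([0] if kind=="vial" else np.linspace(0,np.pi,8,endpoint=False)):
        o=minimize(cost,[x0[0],x0[1],0,y],args=(M[kind],ds,hs),method="Nelder-Mead",options=dict(initial_simplex=np.array([x0[0],x0[1],0,y])+np.vstack([np.zeros(4),np.diag([.01,.01,.01,.3])]),maxiter=600))
        if best is None or o.fun<best.fun: best=o
    return best.x,best.fun
E
cat > look.py <<'E'
from fit import *
ds=[r.camera("top"),r.camera("side")]
S=1.4
L={"bottle1":((482,323),(468,262)),"bottle2":((556,362),(533,235)),"vial1":((322,329),(389,378)),"vial2":((410,307),(419,303)),
"strip":((272,368),(397,450)),"btray":((540,232),(425,205)),"vtray":((316,229),(290,340)),"stray":((411,237),(356,278)),"therm":((618,304),(508,185)),"calc":((190,310),(252,490))}
for n,(a,b) in L.items():
    x,f=fit(n.rstrip("12"),ds,[np.array(a)/S,np.array(b)/S],win=65 if "tray" in n or n=="calc" else 40)
    print(n,np.round(x[:3]*1e3,1),"yaw",round(np.degrees(x[3])%180,1),"cost",round(f,3))
E
python3 look.py
```

```text
bottle1 [ 420.9 -159.    -1.6] yaw 13.7 cost 0.076
bottle2 [ 336.5 -307.7   -1.3] yaw 155.0 cost 0.043
vial1 [414.6 172.2   2.5] yaw 176.9 cost 0.079
vial2 [457.  -11.    1.4] yaw 5.2 cost 0.082
strip [336.  279.6   4.4] yaw 25.8 cost 0.213
btray [ 617.8 -240.7    1.8] yaw 174.3 cost 0.047
vtray [636.1 216.1   3.3] yaw 172.7 cost 0.055
stray [609.5 -15.4   3.3] yaw 164.8 cost 0.07
therm [ 453.4 -439.8    0.6] yaw 7.8 cost 0.095
calc [498.3 454.    3.1] yaw 166.3 cost 0.033
```

```bash
cat > ov.py <<'E'
from fit import *
def overlay(ds,items,fn,z=4):
    # items: (kind,[x,y,z,yaw]); draws hulls on top and side crops, tiled
    rows=[]
    for d in ds:
        t=[]
        for k,p in items:
            c,s=np.cos(p[3]),np.sin(p[3]); q=proj(d,M[k]@np.array([[c,s,0],[-s,c,0],[0,0,1]])+p[:3])
            u,v=q.mean(0).astype(int)-20-10*(len(items)<5); w=40+20*(len(items)<5); u=max(u,0);v=max(v,0)
            im=cv2.resize(d["image"][v:v+w,u:u+w,::-1],(w*z,w*z),interpolation=cv2.INTER_CUBIC)
            h=cv2.convexHull(((q-[u,v]+.5)*z).astype(np.int32)); cv2.polylines(im,[h],True,(0,255,0),1); t.append(im)
        rows.append(np.hstack(t))
    cv2.imwrite(fn,np.vstack(rows))
E
python3 - <<'E'
from ov import *
ds=[r.camera("top"),r.camera("side")]
S=1.4;uv=[np.array((272,368))/S,np.array((397,450))/S]
for thr in(50,60,75,90):
    hs=[mask(d,u,False,win=40,thr=thr) for d,u in zip(ds,uv)]
    x,f=fit("strip",ds,uv,win=40,thr=thr); print(thr,np.round(x,4),round(f,3),[cv2.contourArea(h.astype(np.float32)) for h in hs])
    if thr==60: xs=x
R=np.radians
overlay(ds,[("strip",xs),("vtray",[.6361,.2161,.003,R(-7.3)]),("stray",[.6095,-.0154,.003,R(-15.2)]),("btray",[.6178,-.2407,.002,R(-5.7)])],"pics/ov0.png",z=3)
overlay(ds,[("bottle",[.4209,-.159,-.0016,R(13.7)]),("bottle",[.3365,-.3077,-.0013,R(-25)]),("vial",[.4146,.1722,.0025,0]),("vial",[.457,-.011,.0014,0]),("vial",[.457,-.011,.0014,0])],"pics/ov1.png",z=4)
E
```

```text
50 [0.3353 0.2678 0.0606 0.5022] 0.602 [368.486231062212, 6373.359080844559]
60 [0.3358 0.2798 0.0057 3.5837] 0.249 [344.65239927510265, 500.27817111555487]
75 [0.336  0.2795 0.0043 0.4485] 0.214 [325.90279091731645, 478.7920684814453]
90 [0.336  0.2795 0.0035 0.4554] 0.187 [311.8197398716584, 464.3051088126376]
```

View pics/ov0.png

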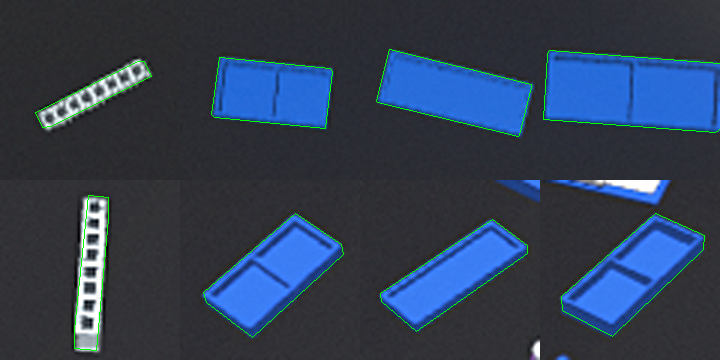

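View pics/ov1.png

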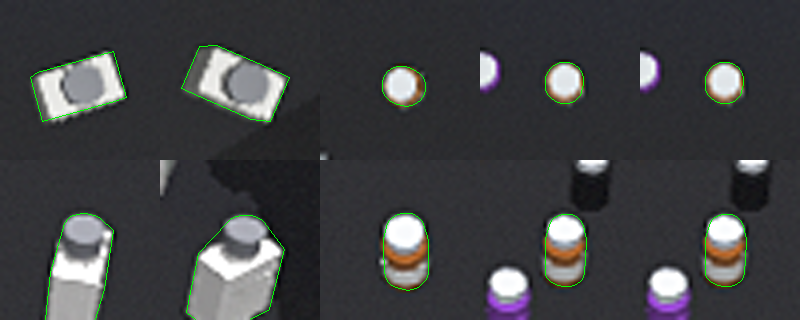

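The overlays (top row is the top camera, bottom row the side camera) show every fitted outline matching its object to about a pixel. Base heights come out within 5 mm of zero, so I'm going for bottle 2 first.

>>> drive_tool --travel '[[11.5,23.8,-8],[11.5,23.8,-8],[11.5,23.8,-8],[11.5,23.8,-8],[11.5,23.8,-8],[11.5,23.8,-8],[11.5,23.8,-8],[11.5,23.8,-8],[11.5,23.8,-8],[11.5,23.8,-8],[11.5,23.8,-8],[11.5,23.8,-8],[0,0,0],[0,0,0]]' --angular '[[0,0,0.0676],[0,0,0.0676],[0,0,0.0676],[0,0,0.0676],[0,0,0.0676],[0,0,0.0676],[0,0,0.0676],[0,0,0.0676],[0,0,0.0676],[0,0,0.0676],[0,0,0.0676],[0,0,0.0676],[0,0,0],[0,0,0]]' --jaw '[-1,-1,-1,-1,-1,-1,-1,-1,-1,-1,-1,-1,-1,-1]'

```text
clock: 3.3
eef_pos: [0.3367, -0.307, 0.1546]
tcp_rot: [-0.538, 0.843, -0.0, 0.0]
wrist_force: [-0.1, 0.3, 0.6]
width: 0.0853
gripper_force: 0.0
```

>>> drive_tool --travel '[[0,-0.5,-20],[0,0,-20],[0,0,-20],[0,0,-20],[0,0,-15],[0,0,-10],[0,0,-4.5],[0,0,0],[0,0,0],[0,0,0],[0,0,0],[0,0,0],[0,0,0],[0,0,0],[0,0,0],[0,0,0]]' --angular '[[0,0,0],[0,0,0],[0,0,0],[0,0,0],[0,0,0],[0,0,0],[0,0,0],[0,0,0],[0,0,0],[0,0,0],[0,0,0],[0,0,0],[0,0,0],[0,0,0],[0,0,0],[0,0,0]]' --jaw '[-1,-1,-1,-1,-1,-1,-1,-1,1,1,1,1,1,1,1,1]'

```text
clock: 4.9
eef_pos: [0.3368, -0.3078, 0.0454]
tcp_rot: [-0.537, 0.843, -0.001, 0.0]
wrist_force: [0.3, -0.2, 6.2]
width: 0.0331
gripper_force: 60.4
```

>>> drive_tool --travel '[[0,0,10],[0,0,20],[0,0,20],[0,0,20],[19.8,1.8,0],[19.8,1.8,0],[19.8,1.8,0],[19.8,1.8,0],[19.8,1.8,0],[19.8,1.8,0],[19.8,1.8,0],[19.8,1.8,0],[19.8,1.8,0],[19.8,1.8,0],[19.8,1.8,0],[19.8,1.8,0],[19.8,1.8,0],[19.4,1.9,0],[0,0,0],[0,0,0]]' --angular '[[0,0,0],[0,0,0],[0,0,0],[0,0,0],[0,0,0.024],[0,0,0.024],[0,0,0.024],[0,0,0.024],[0,0,0.024],[0,0,0.024],[0,0,0.024],[0,0,0.024],[0,0,0.024],[0,0,0.024],[0,0,0.024],[0,0,0.024],[0,0,0.024],[0,0,0.024],[0,0,0],[0,0,0]]' --jaw '[1,1,1,1,1,1,1,1,1,1,1,1,1,1,1,1,1,1,1,1]'

```text
clock: 6.9
eef_pos: [0.6124, -0.2819, 0.1141]
tcp_rot: [-0.67, 0.742, 0.001, -0.0]
wrist_force: [-0.6, -0.2, -2.1]
width: 0.0336
gripper_force: 60.0
```

```bash
python3 - <<'E'
from workcell import r
import cv2,numpy as np
a=r.camera("top")["image"][80:270,150:430];b=r.camera("side")["image"][80:270,150:430]
cv2.imwrite("pics/c1.png",cv2.resize(np.vstack([a,b])[:,:,::-1],None,fx=1.5,fy=1.5))
print(r.read_state()["wrist_force"])
E
```

```text
[-0.07981638 -0.02735775 -1.33107868]
```

View pics/c1.png

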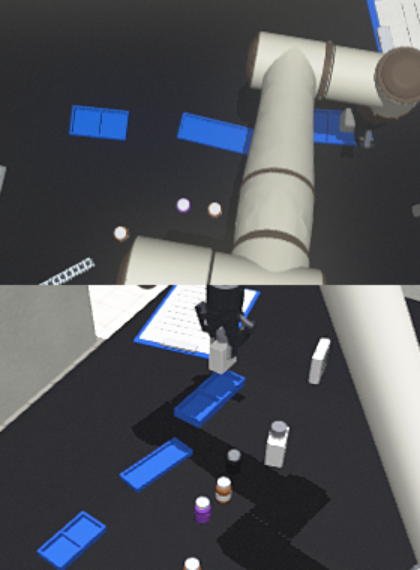

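The bottle hangs upright over the far bay (side-view half, around (222,355) in the picture), so I'm lowering it.

>>> drive_tool --travel '[[0.6,0,-15],[0,0,-15],[0,0,-12],[0,0,-8],[0,0,-5],[0,0,-4],[0,0,-3],[0,0,-2],[0,0,-1],[0,0,0],[0,0,0],[0,0,0]]' --angular '[[0,0,0],[0,0,0],[0,0,0],[0,0,0],[0,0,0],[0,0,0],[0,0,0],[0,0,0],[0,0,0],[0,0,0],[0,0,0],[0,0,0]]' --jaw '[1,1,1,1,1,1,1,1,1,1,1,1]'

```text
clock: 8.2
eef_pos: [0.6138, -0.2823, 0.0501]
tcp_rot: [-0.671, 0.742, -0.0, 0.0]
wrist_force: [-0.2, -0.2, -0.4]
width: 0.0329
gripper_force: 60.0
```

>>> drive_tool --travel '[[0,0,-0.7],[0,0,0],[0,0,0],[0,0,0],[0,0,0],[0,0,10],[0,0,25],[0,0,25],[0,0,25],[-19.3,12.3,0],[-19.3,12.3,0],[-19.3,12.3,0],[-19.3,12.3,0],[-19.3,12.3,0],[-19.3,12.3,0],[-19.3,12.3,0],[-19.3,12.3,0],[-19.3,12.3,0],[-19.2,12.6,0],[0,0,0]]' --angular '[[0,0,0],[0,0,0],[0,0,0],[0,0,0],[0,0,0],[0,0,0],[0,0,0],[0,0,0],[0,0,0],[0,0,0.034],[0,0,0.034],[0,0,0.034],[0,0,0.034],[0,0,0.034],[0,0,0.034],[0,0,0.034],[0,0,0.034],[0,0,0.034],[0,0,0.034],[0,0,0]]' --jaw '[1,-1,-1,-1,-1,-1,-1,-1,-1,-1,-1,-1,-1,-1,-1,-1,-1,-1,-1,-1]'

```text
clock: 10.2
eef_pos: [0.4184, -0.1581, 0.1349]
tcp_rot: [0.787, -0.617, -0.0, -0.0]
wrist_force: [0.4, -1.6, 0.3]
width: 0.0854
gripper_force: 0.0
```

>>> drive_tool --travel '[[0,0,0],[0,0,-20],[0,0,-20],[0,0,-20],[0,0,-15],[0,0,-10],[0,0,-4.5],[0,0,0],[0,0,0]]' --angular '[[0,0,0],[0,0,0],[0,0,0],[0,0,0],[0,0,0],[0,0,0],[0,0,0],[0,0,0],[0,0,0]]' --jaw '[-1,-1,-1,-1,-1,-1,-1,-1,-1]'

```text
clock: 11.1
eef_pos: [0.4215, -0.1591, 0.0451]
tcp_rot: [0.786, -0.618, 0.001, -0.0]
wrist_force: [-0.2, 0.4, 0.1]
width: 0.0853
gripper_force: 0.0
```

```bash
python3 - <<'E'
from workcell import r
s=r.read_state();print(s["eef_pos"],s["wrist_force"])
E
```

```text
[ 0.42145583 -0.15910867  0.04509937] [-0.18037069  0.37154934  0.11605085]
```

>>> drive_tool --travel '[[0,0,0],[0,0,0],[0,0,0],[0,0,0],[0,0,0],[0,0,0],[0,0,10],[0,0,20],[0,0,20],[0,0,20],[20,-4,0],[20,-4,0],[20,-4,0],[20,-4,0],[20,-4,0],[20,-4,0],[20,-4,0],[20,-4,0],[20,-4,0],[20.5,-3.8,0]]' --angular '[[0,0,0],[0,0,0],[0,0,0],[0,0,0],[0,0,0],[0,0,0],[0,0,0],[0,0,0],[0,0,0],[0,0,0],[0,0,-0.034],[0,0,-0.034],[0,0,-0.034],[0,0,-0.034],[0,0,-0.034],[0,0,-0.034],[0,0,-0.034],[0,0,-0.034],[0,0,-0.034],[0,0,-0.034]]' --jaw '[1,1,1,1,1,1,1,1,1,1,1,1,1,1,1,1,1,1,1,1]'

```text
clock: 13.1
eef_pos: [0.6212, -0.1988, 0.1141]
tcp_rot: [-0.67, 0.742, 0.001, -0.0]
wrist_force: [-0.6, 0.1, -2.2]
width: 0.0339
gripper_force: 58.7
```

>>> drive_tool --travel '[[0,0,0],[0,0,0],[0,0,-15],[0,0,-15],[0,0,-12],[0,0,-8],[0,0,-5],[0,0,-4],[0,0,-3],[0,0,-2],[0,0,-1],[0,0,0],[0,0,0]]' --angular '[[0,0,0],[0,0,0],[0,0,0],[0,0,0],[0,0,0],[0,0,0],[0,0,0],[0,0,0],[0,0,0],[0,0,0],[0,0,0],[0,0,0],[0,0,0]]' --jaw '[1,1,1,1,1,1,1,1,1,1,1,1,1]'

```text
clock: 14.4
eef_pos: [0.6214, -0.1988, 0.0499]
tcp_rot: [-0.671, 0.742, -0.0, 0.0]
wrist_force: [-0.8, 0.3, -1.9]
width: 0.0336
gripper_force: 58.9
```

>>> drive_tool --travel '[[0,0,-0.6],[0,0,-0.6],[0,0,0],[0,0,0],[0,0,0],[0,0,0],[0,0,10],[0,0,25],[0,0,25],[0,0,25],[-16.4,18.8,0],[-16.4,18.8,0],[-16.4,18.8,0],[-16.4,18.8,0],[-16.4,18.8,0],[-16.4,18.8,0],[-16.4,18.8,0],[-16.4,18.8,0],[-16.4,18.8,0],[-16.8,18.6,0]]' --angular '[[0,0,0],[0,0,0],[0,0,0],[0,0,0],[0,0,0],[0,0,0],[0,0,0],[0,0,0],[0,0,0],[0,0,0],[0,0,0.01],[0,0,0.01],[0,0,0.01],[0,0,0.01],[0,0,0.01],[0,0,0.01],[0,0,0.01],[0,0,0.01],[0,0,0.01],[0,0,0.01]]' --jaw '[1,1,-1,-1,-1,-1,-1,-1,-1,-1,-1,-1,-1,-1,-1,-1,-1,-1,-1,-1]'

```text
clock: 16.4
eef_pos: [0.4566, -0.0103, 0.1343]
tcp_rot: [-0.707, 0.707, -0.0, 0.001]
wrist_force: [0.2, 0.5, 1.3]
width: 0.0849
gripper_force: 0.0
```

>>> drive_tool --travel '[[0,0,0],[0,0,0],[0,0,-20],[0,0,-20],[0,0,-20],[0,0,-10],[0,0,0]]' --angular '[[0,0,0],[0,0,0],[0,0,0],[0,0,0],[0,0,0],[0,0,0],[0,0,0]]' --jaw '[-1,-1,-1,-1,-1,-1,-1]'

```text
clock: 17.1
eef_pos: [0.4567, -0.0116, 0.0623]
tcp_rot: [-0.706, 0.708, 0.001, -0.001]
wrist_force: [-0.5, -0.3, 0.9]
width: 0.0852
gripper_force: 0.0
```

>>> drive_tool --travel '[[0,0,-15],[0,0,-10],[0,0,-7],[0,0,0],[0,0,0],[0,0,0],[0,0,0],[0,0,0],[0,0,0],[0,0,0],[0,0,0],[0,0,0]]' --angular '[[0,0,0],[0,0,0],[0,0,0],[0,0,0],[0,0,0],[0,0,0],[0,0,0],[0,0,0],[0,0,0],[0,0,0],[0,0,0],[0,0,0]]' --jaw '[-1,-1,-1,-1,1,1,1,1,1,1,1,1]'

```text
clock: 18.3
eef_pos: [0.4572, -0.0109, 0.032]
tcp_rot: [-0.707, 0.707, -0.0, 0.0]
wrist_force: [-0.9, 0.2, 6.2]
width: 0.026
gripper_force: 58.7
```

>>> drive_tool --travel '[[0,0,10],[0,0,20],[0,0,20],[0,0,20],[14.6,16.7,0],[14.6,16.7,0],[14.6,16.7,0],[14.6,16.7,0],[14.6,16.7,0],[14.6,16.7,0],[14.6,16.7,0],[14.6,16.7,0],[14.6,16.7,0],[14.6,16.7,0],[14.6,16.7,0],[14.9,16.5,0],[0,0,0],[0,0,0]]' --angular '[[0,0,0],[0,0,0],[0,0,0],[0,0,0],[0,0,-0.0106],[0,0,-0.0106],[0,0,-0.0106],[0,0,-0.0106],[0,0,-0.0106],[0,0,-0.0106],[0,0,-0.0106],[0,0,-0.0106],[0,0,-0.0106],[0,0,-0.0106],[0,0,-0.0106],[0,0,-0.0106],[0,0,0],[0,0,0]]' --jaw '[1,1,1,1,1,1,1,1,1,1,1,1,1,1,1,1,1,1]'

```text
clock: 20.1
eef_pos: [0.6318, 0.1892, 0.1011]
tcp_rot: [-0.66, 0.751, 0.0, -0.001]
wrist_force: [0.1, 0.7, -0.9]
width: 0.0259
gripper_force: 59.1
```

```bash
python3 - <<'E'
from workcell import r
import cv2,numpy as np
a=r.camera("top")["image"][80:250,140:440];b=r.camera("side")["image"][120:300,140:440]
cv2.imwrite("pics/c2.png",cv2.resize(np.vstack([a,b])[:,:,::-1],None,fx=1.7,fy=1.7))
s=r.read_state();print(s["eef_pos"],s["wrist_force"],s["width"])
E
```

```text
[0.63158149 0.18855067 0.10134247] [-0.16088118  1.18986222 -0.6173848 ] 0.02593955323868484
```

View pics/c2.png

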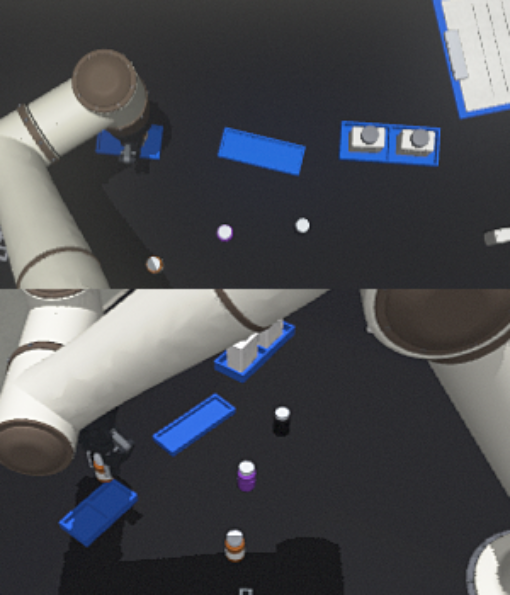

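The bottles are standing in both bays (top half, (370,138) and (418,140)). The held vial at (102,467) looks tilted, so I'm zooming in.

```bash
python3 - <<'E'
from workcell import r
import cv2,numpy as np
b=r.camera("side")["image"][190:260,165:245]
cv2.imwrite("pics/c3.png",cv2.resize(b[:,:,::-1],None,fx=7,fy=7,interpolation=cv2.INTER_CUBIC))
from fit import proj
d=r.camera("side");s=r.read_state();e=s["eef_pos"]
print([((proj(d,np.array([e+[0,0,z]]))[0]-[165,190])*7).round() for z in(-.032,.016)])
E
```

```text
[array([262., 275.]), array([242., 190.])]
```

View pics/c3.png

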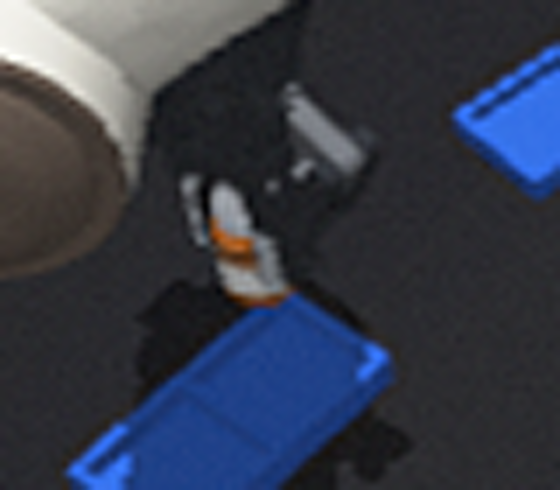

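The vial's lean is close to what perspective alone would give: slope about 0.3 against 0.24 predicted. I'm lowering it gently.

>>> drive_tool --travel '[[1,0.5,-15],[0,0,-15],[0,0,-12],[0,0,-8],[0,0,-5],[0,0,-4],[0,0,-3],[0,0,-1.5],[0,0,-1],[0,0,0],[0,0,0]]' --angular '[[0,0,0],[0,0,0],[0,0,0],[0,0,0],[0,0,0],[0,0,0],[0,0,0],[0,0,0],[0,0,0],[0,0,0],[0,0,0]]' --jaw '[1,1,1,1,1,1,1,1,1,1,1]'

```text
clock: 21.4
eef_pos: [0.6335, 0.1898, 0.0372]
tcp_rot: [-0.66, 0.751, -0.0, 0.0]
wrist_force: [0.1, 1.2, -0.4]
width: 0.0261
gripper_force: 59.1
```

>>> drive_tool --travel '[[0,0,-0.6],[0,0,-0.6],[0,0,0],[0,0,0],[0,0,0],[0,0,0],[0,0,0],[0,0,10],[0,0,20],[0,0,20],[0,0,20],[0,0,20]]' --angular '[[0,0,0],[0,0,0],[0,0,0],[0,0,0],[0,0,0],[0,0,0],[0,0,0],[0,0,0],[0,0,0],[0,0,0],[0,0,0],[0,0,0]]' --jaw '[1,1,1,-1,-1,-1,-1,-1,-1,-1,-1,-1]'

```text
clock: 22.6
eef_pos: [0.6335, 0.1897, 0.1274]
tcp_rot: [-0.66, 0.751, -0.0, 0.0]
wrist_force: [-0.0, 0.6, 0.0]
width: 0.0854
gripper_force: 0.0
```

>>> drive_tool --travel '[[-19.9,-1.6,0],[-19.9,-1.6,0],[-19.9,-1.6,0],[-19.9,-1.6,0],[-19.9,-1.6,0],[-19.9,-1.6,0],[-19.9,-1.6,0],[-19.9,-1.6,0],[-19.9,-1.6,0],[-19.9,-1.6,0],[-19.9,-1.6,0],[0,0,0],[0,0,-20],[0,0,-20],[0,0,-20],[0,0,0],[0,0,0]]' --angular '[[0,0,0],[0,0,0],[0,0,0],[0,0,0],[0,0,0],[0,0,0],[0,0,0],[0,0,0],[0,0,0],[0,0,0],[0,0,0],[0,0,0],[0,0,0],[0,0,0],[0,0,0],[0,0,0],[0,0,0]]' --jaw '[-1,-1,-1,-1,-1,-1,-1,-1,-1,-1,-1,-1,-1,-1,-1,-1,-1]'

```text
clock: 24.3
eef_pos: [0.4153, 0.1725, 0.0662]
tcp_rot: [-0.661, 0.751, -0.0, 0.0]
wrist_force: [0.9, -0.2, 0.6]
width: 0.0852
gripper_force: 0.0
```

```bash
python3 - <<'E'
from workcell import r
import cv2,numpy as np
d=[r.camera("top")["image"],r.camera("side")["image"]]
k=[(d[0],195,105),(d[1],150,200),(d[1],240,100),(d[1],240,220)]
cv2.imwrite("pics/c4.png",np.hstack([cv2.resize(i[v:v+100,u:u+100,::-1],(200 if 0 else 198,)*2,interpolation=cv2.INTER_CUBIC) if 0 else cv2.resize(i[v:v+100,u-0:u+100,::-1],(200,200),interpolation=cv2.INTER_CUBIC) for i,u,v in k]))
E
```

```text
(no output)
```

View pics/c4.png

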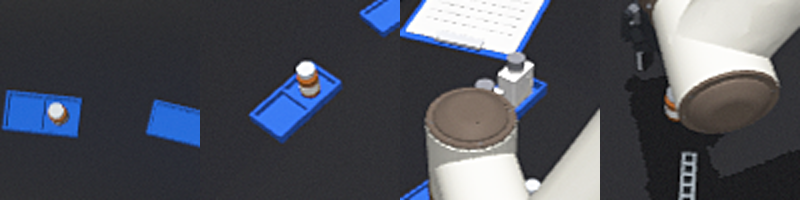

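Vial 2 stands in its bay (second tile, (308,78)). Now for vial 1.

>>> drive_tool --travel '[[-0.7,0,-15],[0,0,-12],[0,0,-8],[0,0,0],[0,0,0],[0,0,0],[0,0,0],[0,0,0],[0,0,0],[0,0,0],[0,0,0],[0,0,0],[0,0,10],[0,0,20],[0,0,20],[0,0,20]]' --angular '[[0,0,0],[0,0,0],[0,0,0],[0,0,0],[0,0,0],[0,0,0],[0,0,0],[0,0,0],[0,0,0],[0,0,0],[0,0,0],[0,0,0],[0,0,0],[0,0,0],[0,0,0],[0,0,0]]' --jaw '[-1,-1,-1,-1,1,1,1,1,1,1,1,1,1,1,1,1]'

```text
clock: 26.0
eef_pos: [0.4136, 0.1719, 0.1018]
tcp_rot: [-0.66, 0.751, 0.0, -0.0]
wrist_force: [-0.0, -0.3, -0.9]
width: 0.0259
gripper_force: 59.0
```

>>> drive_tool --travel '[[18.8,5.9,0],[18.8,5.9,0],[18.8,5.9,0],[18.8,5.9,0],[18.8,5.9,0],[18.8,5.9,0],[18.8,5.9,0],[18.8,5.9,0],[18.8,5.9,0],[18.8,5.9,0],[18.8,5.9,0],[18.8,5.9,0],[0,0,0],[0,0,0],[0,0,-15],[0,0,-15],[0,0,-12],[0,0,-8],[0,0,-5],[0,0,-3]]' --angular '[[0,0,0],[0,0,0],[0,0,0],[0,0,0],[0,0,0],[0,0,0],[0,0,0],[0,0,0],[0,0,0],[0,0,0],[0,0,0],[0,0,0],[0,0,0],[0,0,0],[0,0,0],[0,0,0],[0,0,0],[0,0,0],[0,0,0],[0,0,0]]' --jaw '[1,1,1,1,1,1,1,1,1,1,1,1,1,1,1,1,1,1,1,1]'

```text
clock: 28.0
eef_pos: [0.6392, 0.2428, 0.0419]
tcp_rot: [-0.66, 0.751, 0.0, -0.0]
wrist_force: [1.1, 0.3, -0.4]
width: 0.026
gripper_force: 59.1
```

>>> drive_tool --travel '[[0,0,-3],[0,0,-2],[0,0,-1],[0,0,-1],[0,0,0],[0,0,0]]' --angular '[[0,0,0],[0,0,0],[0,0,0],[0,0,0],[0,0,0],[0,0,0]]' --jaw '[1,1,1,1,1,1]'

```text
clock: 28.6
eef_pos: [0.6395, 0.243, 0.0359]
tcp_rot: [-0.66, 0.751, -0.0, 0.0]
wrist_force: [-0.7, 1.1, -0.1]
width: 0.0261
gripper_force: 59.1
```

>>> drive_tool --travel '[[0,0,-0.4],[0,0,0],[0,0,0],[0,0,0],[0,0,0],[0,0,0],[0,0,10],[0,0,20],[0,0,20],[0,0,20],[0,0,20]]' --angular '[[0,0,0],[0,0,0],[0,0,0],[0,0,0],[0,0,0],[0,0,0],[0,0,0],[0,0,0],[0,0,0],[0,0,0],[0,0,0]]' --jaw '[1,1,-1,-1,-1,-1,-1,-1,-1,-1,-1]'

```text
clock: 29.7
eef_pos: [0.6395, 0.2429, 0.1271]
tcp_rot: [-0.66, 0.751, -0.0, 0.0]
wrist_force: [0.6, -0.8, -0.3]
width: 0.0856
gripper_force: 0.0
```

>>> drive_tool --travel '[[-19,2.3,0],[-19,2.3,0],[-19,2.3,0],[-19,2.3,0],[-19,2.3,0],[-19,2.3,0],[-19,2.3,0],[-19,2.3,0],[-19,2.3,0],[-19,2.3,0],[-19,2.3,0],[-19,2.3,0],[-19,2.3,0],[-19,2.3,0],[-19,2.3,0],[-18.5,2.1,0],[0,0,0],[0,0,-20],[0,0,-20],[0,0,-20]]' --angular '[[0,0,0.036],[0,0,0.036],[0,0,0.036],[0,0,0.036],[0,0,0.036],[0,0,0.036],[0,0,0.036],[0,0,0.036],[0,0,0.036],[0,0,0.036],[0,0,0.036],[0,0,0.036],[0,0,0.036],[0,0,0.036],[0,0,0.036],[0,0,0.037],[0,0,0],[0,0,0],[0,0,0],[0,0,0]]' --jaw '[-1,-1,-1,-1,-1,-1,-1,-1,-1,-1,-1,-1,-1,-1,-1,-1,-1,-1,-1,-1]'

```text
clock: 31.7
eef_pos: [0.3368, 0.2803, 0.0655]
tcp_rot: [0.847, -0.532, 0.0, -0.001]
wrist_force: [0.3, 0.6, 0.5]
width: 0.0858
gripper_force: 0.0
```

>>> drive_tool --travel '[[0,0,0],[0,0,0]]' --angular '[[0,0,0],[0,0,0]]' --jaw '[-1,-1]'

```text
clock: 31.9
eef_pos: [0.3366, 0.2799, 0.0658]
tcp_rot: [0.847, -0.532, 0.0, -0.0]
wrist_force: [0.7, 0.8, 0.0]
width: 0.0854
gripper_force: 0.0
```

>>> drive_tool --travel '[[-0.5,0,-16],[0,0,-12],[0,0,-8],[0,0,0],[0,0,0],[0,0,0],[0,0,0],[0,0,0],[0,0,0],[0,0,0],[0,0,0],[0,0,0],[0,0,0],[0,0,10],[0,0,20],[0,0,20],[0,0,20]]' --angular '[[0,0,0],[0,0,0],[0,0,0],[0,0,0],[0,0,0],[0,0,0],[0,0,0],[0,0,0],[0,0,0],[0,0,0],[0,0,0],[0,0,0],[0,0,0],[0,0,0],[0,0,0],[0,0,0],[0,0,0]]' --jaw '[-1,-1,-1,-1,1,1,1,1,1,1,1,1,1,1,1,1,1]'

```text
clock: 33.6
eef_pos: [0.3352, 0.2792, 0.1003]
tcp_rot: [0.847, -0.532, -0.0, 0.0]
wrist_force: [1.1, -0.6, -0.3]
width: 0.0151
gripper_force: 58.4
```

>>> drive_tool --travel '[[13.7,-14.7,0],[13.7,-14.7,0],[13.7,-14.7,0],[13.7,-14.7,0],[13.7,-14.7,0],[13.7,-14.7,0],[13.7,-14.7,0],[13.7,-14.7,0],[13.7,-14.7,0],[13.7,-14.7,0],[13.7,-14.7,0],[13.7,-14.7,0],[13.7,-14.7,0],[13.7,-14.7,0],[13.7,-14.7,0],[13.7,-14.7,0],[13.7,-14.7,0],[13.7,-14.7,0],[13.7,-14.7,0],[13.7,-14.7,0]]' --angular '[[0,0,-0.0358],[0,0,-0.0358],[0,0,-0.0358],[0,0,-0.0358],[0,0,-0.0358],[0,0,-0.0358],[0,0,-0.0358],[0,0,-0.0358],[0,0,-0.0358],[0,0,-0.0358],[0,0,-0.0358],[0,0,-0.0358],[0,0,-0.0358],[0,0,-0.0358],[0,0,-0.0358],[0,0,-0.0358],[0,0,-0.0358],[0,0,-0.0358],[0,0,-0.0358],[0,0,-0.0358]]' --jaw '[1,1,1,1,1,1,1,1,1,1,1,1,1,1,1,1,1,1,1,1]'

```text
clock: 35.6
eef_pos: [0.6095, -0.0152, 0.0994]
tcp_rot: [-0.606, 0.795, 0.0, -0.0]
wrist_force: [-0.3, 0.7, -0.5]
width: 0.015
gripper_force: 58.4
```

>>> drive_tool --travel '[[0,0,0],[0,0,-10],[0,0,-10],[0,0,-5],[0,0,0],[0,0,0]]' --angular '[[0,0,0],[0,0,0],[0,0,0],[0,0,0],[0,0,0],[0,0,0]]' --jaw '[1,1,1,1,1,1]'

```text
clock: 36.2
eef_pos: [0.6092, -0.0141, 0.0741]
tcp_rot: [-0.607, 0.795, 0.0, -0.0]
wrist_force: [0.7, 0.1, -0.5]
width: 0.015
gripper_force: 58.4
```

```bash
python3 - <<'E'
from workcell import r
import cv2,numpy as np
d=[r.camera("top")["image"],r.camera("side")["image"]]
k=[(d[0],240,110),(d[1],200,130),(d[1],150,200)]
cv2.imwrite("pics/c5.png",np.hstack([cv2.resize(i[v:v+100,u:u+100,::-1],(260,260),interpolation=cv2.INTER_CUBIC) for i,u,v in k]))
E
```

```text
(no output)
```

View pics/c5.png

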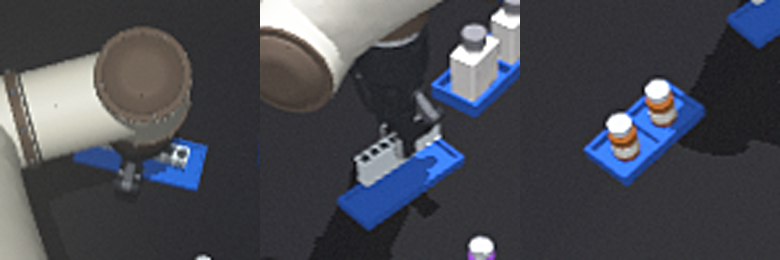

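Both vials are upright in their bays (third tile). The strip is level and lined up over its tray (second tile, (395,155)), so I'm lowering it.

>>> drive_tool --travel '[[0,-0.5,-12],[0,0,-10],[0,0,-7],[0,0,-5],[0,0,-3],[0,0,-2],[0,0,-1],[0,0,0],[0,0,0]]' --angular '[[0,0,0],[0,0,0],[0,0,0],[0,0,0],[0,0,0],[0,0,0],[0,0,0],[0,0,0],[0,0,0]]' --jaw '[1,1,1,1,1,1,1,1,1]'

```text
clock: 37.2
eef_pos: [0.6096, -0.015, 0.0346]
tcp_rot: [-0.607, 0.795, -0.0, 0.0]
wrist_force: [0.3, 0.3, -0.6]
width: 0.0149
gripper_force: 58.4
```

Release, rise, and retreat out of view.

>>> drive_tool --travel '[[0,0,-0.5],[0,0,0],[0,0,0],[0,0,0],[0,0,0],[0,0,0],[0,0,10],[0,0,20],[0,0,30],[0,0,30],[0,0,30],[0,0,30]]' --angular '[[0,0,0],[0,0,0],[0,0,0],[0,0,0],[0,0,0],[0,0,0],[0,0,0],[0,0,0],[0,0,0],[0,0,0],[0,0,0],[0,0,0]]' --jaw '[1,1,-1,-1,-1,-1,-1,-1,-1,-1,-1,-1]'

```text
clock: 38.4
eef_pos: [0.6092, -0.0151, 0.186]
tcp_rot: [-0.607, 0.795, -0.0, 0.0]
wrist_force: [0.6, 0.2, -0.1]
width: 0.0851
gripper_force: 0.0
```

>>> drive_tool --travel '[[-20,20,0],[-20,20,0],[-20,20,0],[-20,20,0],[-20,20,0],[-20,20,0],[-20,20,0],[-20,20,0],[-20,20,0],[-20,20,0],[-10,20,0],[-10,20,0],[0,20,0],[0,20,0],[0,20,0],[0,20,0],[0,0,0],[0,0,0]]' --angular '[[0,0,0],[0,0,0],[0,0,0],[0,0,0],[0,0,0],[0,0,0],[0,0,0],[0,0,0],[0,0,0],[0,0,0],[0,0,0],[0,0,0],[0,0,0],[0,0,0],[0,0,0],[0,0,0],[0,0,0],[0,0,0]]' --jaw '[-1,-1,-1,-1,-1,-1,-1,-1,-1,-1,-1,-1,-1,-1,-1,-1,-1,-1]'

```text
clock: 40.2
eef_pos: [0.3894, 0.3054, 0.1833]
tcp_rot: [-0.607, 0.795, -0.0, -0.001]
wrist_force: [-0.5, -1.0, 0.2]
width: 0.0854
gripper_force: 0.0
```

```bash
python3 - <<'E'
from workcell import r
import cv2,numpy as np
d=[r.camera("top")["image"],r.camera("side")["image"]]
a=cv2.resize(d[0][100:240,180:430,::-1],(500,280));b=cv2.resize(d[1][90:280,150:430,::-1],(500,339))
cv2.imwrite("pics/c6.png",cv2.resize(np.vstack([a,b]),None,fx=.95,fy=.95))
from ov import *
R=np.radians
ds=[r.camera("top"),r.camera("side")]
overlay(ds,[("bottle",[.622,-.1989,.004,R(-5.7)]),("bottle",[.6136,-.2825,.004,R(-5.7)]),("vial",[.6327,.1893,.004,0]),("vial",[.6395,.2429,.004,0]),("strip",[.6095,-.0154,.004,R(-15.2)])],"pics/c7.png",z=4)
E
```

```text
(no output)
```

View pics/c6.png

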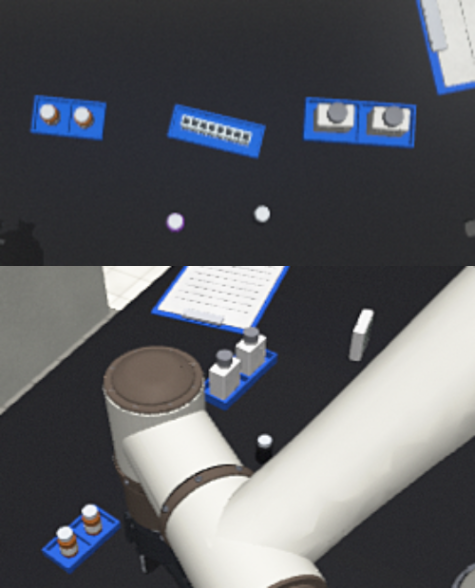

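View pics/c7.png

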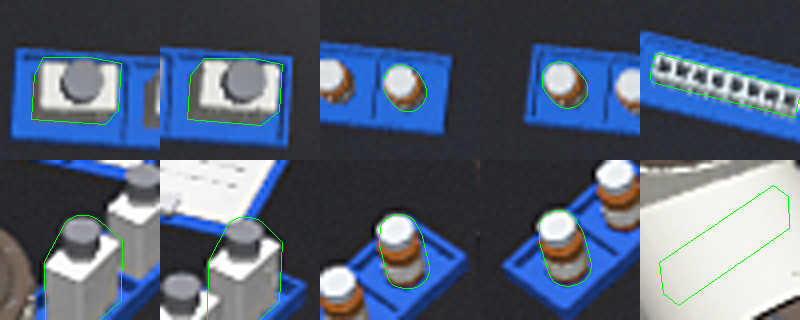

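All five outlines match upright placements within a few mm, though the strip is hidden in the side view. The look-alikes, thermometer and calculator were never approached, so I'm handing in.

```bash
python3 -c "
from workcell import r
print(r.sign_off())"
```

```text
the job is handed in; nothing more can be done
None
```

I handed the job in at about 40 s of the 125 s allowed, and no verdict came back: by the last pictures both bottles, both amber vials and the cuvette strip stand upright in their trays (the strip checked from above only), and the arm went nowhere near the thermometer or calculator.

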